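# Hold the fresh latch bolt in the optical gauge

### The job

One of the two printed latch bolts stands on the dark steel print sheet, fresh from the printer: pick that one up and pass its lower end down through the slot of its own colour on top of the grey gauge box, until the black line round the bolt is level with the gate's top face. Finish while holding it there in the gripper, upright, still and hanging free of the chamber floor; do not let go. Leave the bolt on the blue plate and the other things on the bench where they are.

Things in the scene. Friction and masses are not known exactly. Their poses are not given: they have to be found in the camera images.
- green_bolt: 3D-printed green latch bolt, a plain upright bar standing on its end, loose, about 70 g: 40 mm wide (its x) by 16 mm thick (its y) by 110 mm tall (z); the lowest 3 mm are 1.5 mm slimmer on every side. Origin: centre of its underside. A black line runs round it 40 mm above the underside, and a black dot marks a filled hole 58 mm above it. Grip it across the thickness, near the top.
- orange_bolt: 3D-printed orange latch bolt, a plain upright bar standing on its end, loose, about 100 g: 40 mm wide (its x) by 24 mm thick (its y) by 110 mm tall (z); the lowest 3 mm are 1.5 mm slimmer on every side. Origin: centre of its underside. A black line runs round it 40 mm above the underside, and a black dot marks a filled hole 58 mm above it. Grip it across the thickness, near the top.
- print_sheet: dark steel build sheet, 130 x 130 x 6 mm, fixed flat on the table; the bolt standing on it is the fresh one. Origin: centre of its underside, on the table
- blue_plate: blue plastic plate, 130 x 130 x 6 mm, fixed flat on the table; the bolt standing on it is to be left alone. Origin: centre of its underside, on the table
- gauge: grey optical gauge box, fixed on the table, 124 mm (x) by 244 mm (y) by 90 mm tall, with a small black emitter head 22 mm proud on each y end; two open chambers side by side along y, floors about 6 mm above the table, each covered by a gate plate. Origin: centre of its underside
- green_gate: fixed green square gate plate, 117 x 117 x 10 mm, lying on top of the gauge over one of its two chambers (its top is 100 mm above the table), with a rectangular slot through its middle, 18 mm wide (its y) and 44 mm long (its x), edges bevelled 3 mm; 2 mm wider than the green bolt is thick and 4 mm longer than it is wide. Origin: centre of its underside.
- orange_gate: fixed orange square gate plate, 117 x 117 x 10 mm, lying on top of the gauge over one of its two chambers (its top is 100 mm above the table), with a rectangular slot through its middle, 26 mm wide (its y) and 44 mm long (its x), edges bevelled 3 mm; 2 mm wider than the orange bolt is thick and 4 mm longer than it is wide. Origin: centre of its underside.
- green_slot (a point): centre of the green gate's slot, level with the gate's top face; x along the slot's length, y across it, z up
- orange_slot (a point): centre of the orange gate's slot, level with the gate's top face; x along the slot's length, y across it, z up
- caliper: bystander: digital caliper lying flat, 210 mm long along its x, 13 mm tall; origin under its beam's middle
- scraper: bystander: spatula with an orange handle lying flat along its x; origin under its middle
- cutters: bystander: flush cutters with blue handles, 150 mm long along x, 12 mm tall; origin under its middle
- glue_stick: bystander: upright glue stick with a blue cap, 30 mm across, 95 mm tall; origin under its centre
- printed_clip: bystander: small white printed clip, 36 x 24 x 22 mm; origin under its centre

How it is judged (in metres and radians):
On the way:
1. the bolt that stood on the dark print sheet is lifted in the gripper, its underside more than 90 mm above the table (((height (world z) of green_bolt above 0.09 m and contact force between the fingers and green_bolt above 1 N and horizontal distance between orange_bolt and blue_plate below 0.06 m) or (height (world z) of orange_bolt above 0.09 m and contact force between the fingers and orange_bolt above 1 N and horizontal distance between green_bolt and blue_plate below 0.06 m))), for 0.1 s.
At the end, for the whole second after the job is handed in: the bolt from the print sheet is held by the fingers in its own colour's slot, underside 28 to 52 mm below the gate's top face, within 8 mm of the slot's centre, upright within 0.08 rad, still, not touching the gauge box; the other bolt stands on the blue plate, moved under 15 mm (((z of green_bolt in the frame of green_slot between -0.052 and -0.028 m and horizontal distance between green_bolt and green_slot below 0.008 m and angle between green_bolt's own z axis and vertical below 0.08 rad and contact force between the fingers and green_bolt above 2 N and contact force between green_bolt and gauge below 0.5 N and linear speed of green_bolt below 0.02 m/s and distance of orange_bolt from where it was at the start of the episode below 0.015 m and horizontal distance between orange_bolt and blue_plate below 0.06 m and angle between orange_bolt's own z axis and vertical below 0.1 rad) or (z of orange_bolt in the frame of orange_slot between -0.052 and -0.028 m and horizontal distance between orange_bolt and orange_slot below 0.008 m and angle between orange_bolt's own z axis and vertical below 0.08 rad and contact force between the fingers and orange_bolt above 2 N and contact force between orange_bolt and gauge below 0.5 N and linear speed of orange_bolt below 0.02 m/s and distance of green_bolt from where it was at the start of the episode below 0.015 m and horizontal distance between green_bolt and blue_plate below 0.06 m and angle between green_bolt's own z axis and vertical below 0.1 rad))); the arm keeps its last pose, push and grip.
It fails at once if another thing on the bench is shifted more than 30 mm (distance of any of caliper, scraper, cutters, glue_stick, printed_clip from where it was at the start of the episode above 0.03 m).
It fails at once if both bolts are disturbed (distance of each of green_bolt, orange_bolt from where it was at the start of the episode above 0.015 m).
It also fails if it takes over 38 s, if anything falls off the work surface, if the arm or the gripper's body presses on something with over 40 N, if the wrist force passes 120 N, or if a joint passes its speed limit or range.

### The arm

A 6-joint arm with a two-finger parallel gripper is mounted at the origin on the work surface. World frame = base frame: x ahead of the robot, y to its left, z up, the work surface at z = 0. Lengths are in m, angles in degrees, forces in N, time in s.
With the tool pointing down it reaches from about 0.25 to 0.725 m from the base axis. Payload 9.7 kg.
Tool frame: the origin (TCP) lies at the very end of the fingers, on their centre line; the grasp point (between the pads) lies 19 mm behind it; y points along the fingers, x is the direction in which the jaws open and shut, and the axes are right-handed (so a half turn about y gives the same grasp; the last joint's range is limited). The gripper opens to 85 mm and grips with 20 to 120 N. Pads are 22 mm wide; open, the fingers measure 114 mm over their backs; the gripper's body (76 mm by 85 mm) begins 54 mm behind the grasp point. The pads swing forward as they close: fully open they stand 13 mm farther back than shut.
Start: joints at [63.426, 4.979, 10.078, 95.1, 0, 90], TCP at [0.246, 0.492, 0.208] pointing down, gripper open.
Joint ranges: [-179.16, 179.16], [-48.56, 103.87], [-65.8, 70.77], [-126.05, 130.52], [-82.76, 87.17], [-180, 180]. Speed limits (degrees/s): [127.2, 127.2, 147.25, 180, 180, 180].

### API

Orientations are given as [roll, pitch, yaw] about the fixed x, y, z axes, in that order (R = Rz(yaw) Ry(pitch) Rx(roll)).
In Python, from workcell import bot gives the robot as it stands.
- The arm moves only by the shell command python3 -m jog 'ROWS' [FORCE]. ROWS is JSON, a list of rows, each an object with "rotation": the turn, a rotation vector about the world's x, y, z in degrees, a list of three; "travel": the shift along the world's x, y, z in mm, a list of three; "jaw": the gripper command: -1 is shut, 1 is fully open, values between are in proportion. In form: [{"rotation": [rx, ry, rz], "travel": [x, y, z], "jaw": jaw}, ...]. A call has 1 to 8 rows; each row shifts and turns the commanded pose from where the row before left it; what a row does not reach is not made up. A row lasts 1/8 s, in which the tool goes at most 62.5 mm and 10.7 degrees, less where a joint would pass 70% of its speed; a pose out of reach is approached as far as the arm can. A call with a gripper value outside its range is refused whole. The fingers move at their own pace and stop on an object; FORCE is the grip in N (left out, the last holds). Time passes only in rows, so rows that do not move let the fingers close. It gives the time, the measured TCP pose, the force and the opening at its end, in the units of the state.
- bot.get_obs(): the state, without advancing time (a new reading comes with each control period).
- bot.camera(name): name is "scene" or "top" or "wrist"; returns the picture (400x640x3 uint8, red, green, blue); there is no depth.
- bot.camera_params(name): a dict with "K" (3x3 intrinsics, pixels), "view" (4x4, takes a point from world to camera coordinates). Camera axes: x right, y up, looking along -z (the intrinsics and any distortion apply to the point x, -y, -z); pixel columns grow to the right and rows downward; lengths in m; the calibration is good to about 2 mm. A picture is of the moment at which its call begins: read the wrist's pose just before it. camera_params takes no time and is no camera call; for the wrist camera it gives the pose at the moment of the call.
- bot.job_done(): hands the job in, once; it reports no verdict.
Trained networks look in the newest picture that a camera, given by its name, has taken for a name from the list of things; names that differ only in an ending like _2 or _b are one class to them, and where a whole thing is asked for, a point or a joint stands for the part that bears it (a point fixed in the world has none). Each returns a list of dicts, best first, with "score" (0 to 1); they miss things now and then, are a little off and sometimes report something else, mostly with a low value. They report only what shows in the picture. A call takes as long as a camera call.
- bot.recognise(camera, thing): "xy" ([column, row] in pixels, amid what is visible of it).
- bot.trace(camera, thing): "mask" (400x640 bool, what is visible of it) and "xy" ([column, row] in pixels, amid what is visible of it).
The state is a dict: "time": time; "q": joint angles; "qd": joint speeds; "joint_efforts": joint torques, N m; "ee_pos": TCP position; "tcp_rot": TCP orientation; "wrist_force": force on the tool from outside, world axes, zero at the start; "torque": the same for the moment, N m; "opening": finger opening in m.
Only numpy, scipy, OpenCV 4.12 (cv2) and the standard library are available. Lean on these libraries where they do the work, as an engineer would, in place of code of your own. Each camera call takes 0.05 s, during which the arm holds its last target.

## Working session

There is one attempt and no reset: what is moved stays moved. The work goes in short steps, Python scripts to look and compute and a shell command to move; the robot and the scene stay as the last step left them, time stands still between calls to the robot, and variables do not carry over. Pictures are saved under pics/ and viewed, and the job is handed in when it is done.

```bash
mkdir -p pics; ls; python3 - <<'E'
from workcell import bot
import cv2
o=bot.get_obs(); print(o)
for c in ["scene","top"]:
    im=bot.camera(c); cv2.imwrite(f"pics/{c}0.png",im[:,:,::-1]); print(c,bot.camera_params(c))
    for t in ["green_bolt","orange_bolt","print_sheet","blue_plate","green_gate","orange_gate","gauge","green_slot","orange_slot"]:
        try: print(t,[(round(d["score"],2),[round(float(v),1) for v in d["xy"]]) for d in bot.recognise(c,t)[:3]])
        except Exception as e: print(t,e)
E
```

```text
pics
{'time': 0.0, 'q': array([6.34264898e+01, 5.01174789e+00, 1.00332161e+01, 9.50975690e+01,
       3.01483538e-03, 9.00000630e+01]), 'qd': array([ 0.03543495, -0.17474137,  0.00587746, -0.00254718,  0.01351028,
        0.04997102]), 'joint_efforts': array([-1.16496056e-03, -5.20382631e+01,  4.64809263e+01,  1.61077548e-02,
       -1.29103191e-04, -6.28412948e-07]), 'ee_pos': array([0.24591278, 0.49168035, 0.20726577]), 'tcp_rot': array([-8.99969852e+01,  7.61008143e-02,  6.34264268e+01]), 'wrist_force': array([ 0.13818795, -0.38841429,  0.02165433]), 'torque': array([-0.00640467, -0.03719912,  0.01864782]), 'opening': 0.08553983678622477}
scene {'K': array([[478.40458558,   0.        , 311.75473719],
       [  0.        , 478.40458558, 198.5342316 ],
       [  0.        ,   0.        ,   1.        ]]), 'view': array([[-0.76826804,  0.63993442,  0.01575304,  0.42434212],
       [-0.45687148, -0.56539823,  0.6867265 ,  0.18190331],
       [ 0.44836667,  0.52039291,  0.72674518, -1.71231604],
       [ 0.        ,  0.        ,  0.        ,  1.        ]])}
green_bolt [(0.74, [271.8, 13
[... 432 characters left out ...]
8040823, 198.60508728],
       [  0.        ,   0.        ,   1.        ]]), 'view': array([[ 0.00488131, -0.99983795,  0.01732773, -0.01158866],
       [ 0.99642307,  0.00632504,  0.08426773, -0.58482834],
       [-0.08436367,  0.01685442,  0.99629248, -1.32818692],
       [ 0.        ,  0.        ,  0.        ,  1.        ]])}
green_bolt [(0.5, [415.2, 239.0])]
orange_bolt [(0.47, [216.6, 245.8])]
print_sheet [(0.94, [230.5, 243.7])]
blue_plate [(0.62, [403.5, 232.6])]
green_gate [(0.56, [329.7, 209.9])]
orange_gate [(0.93, [283.2, 209.4])]
gauge [(0.71, [322.9, 213.8]), (0.45, [322.2, 210.0])]
green_slot [(0.56, [319.1, 209.6]), (0.47, [401.8, 232.4])]
orange_slot [(0.62, [287.5, 212.4])]
```

View pics/scene0.png

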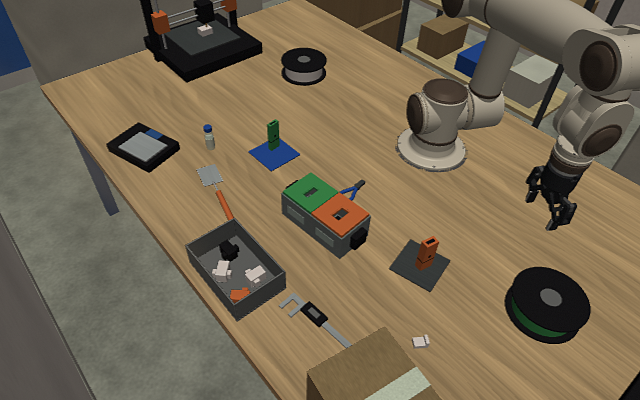

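View pics/top0.png

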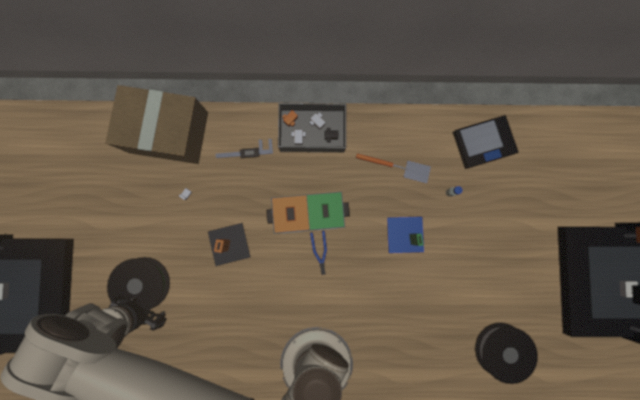

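```bash
python3 - <<'E'
import cv2,numpy as np
a=cv2.imread("pics/top0.png");b=cv2.imread("pics/scene0.png")
def z(im,x,y,w,h,s): return cv2.resize(im[y:y+h,x:x+w],None,fx=s,fy=s,interpolation=cv2.INTER_CUBIC)
t=z(a,200,180,160,90,5);t=cv2.convertScaleAbs(t,alpha=1.8)
cv2.imwrite("pics/ztop.png",t)
cv2.imwrite("pics/zsc.png",z(b,270,160,200,150,4))
E
```

```text
(no output)
```

View pics/ztop.png

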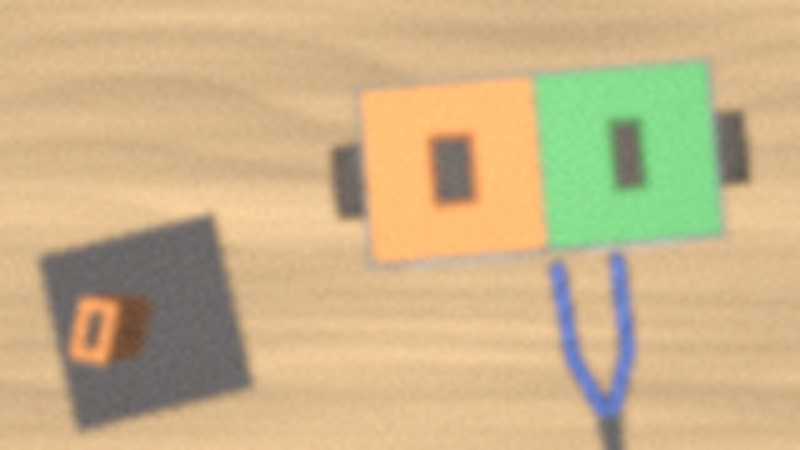

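View pics/zsc.png

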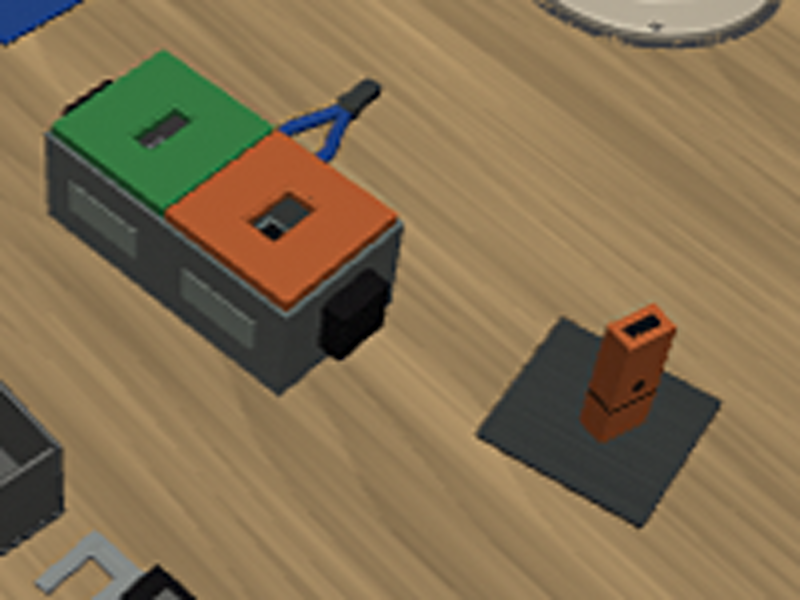

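```bash
cat > h.py <<'E'
import numpy as np
def ray(P,u,v,z):
    K=P["K"];V=P["view"];R=V[:3,:3];t=V[:3,3]
    d=np.array([(u-K[0,2])/K[0,0],-(v-K[1,2])/K[1,1],-1.]);c=-R.T@t;w=R.T@d
    return c+w*(z-c[2])/w[2]
def proj(P,X):
    X=np.atleast_2d(X);p=X@P["view"][:3,:3].T+P["view"][:3,3];K=P["K"]
    return np.c_[K[0,2]+K[0,0]*p[:,0]/-p[:,2],K[1,2]+K[1,1]*p[:,1]/p[:,2]]
E
python3 - <<'E'
from workcell import bot
from h import *
pt=bot.camera_params("top");ps=bot.camera_params("scene")
def go(P,z,pts,ox,oy,s):
    w=np.array([ray(P,(x+.5)/s-.5+ox,(y+.5)/s-.5+oy,z) for x,y in pts])
    m=w.mean(0);print(np.round(m*1000,1),"sides",np.round(np.linalg.norm(np.roll(w,-1,0)-w,axis=1)*1000,1),"dirs",np.round(np.degrees(np.arctan2(*(np.roll(w,-1,0)-w).T[[1,0]])),1))
print("bolt top");go(pt,.116,[(80,296),(120,300),(108,363),(68,360)],200,180,5)
go(ps,.116,[(608,327),(654,305),(675,330),(630,350)],270,160,4)
print("gate");go(pt,.1,[(360,91),(533,77),(548,248),(375,265)],200,180,5)
go(ps,.1,[(165,212),(274,130),(398,218),(288,304)],270,160,4)
print("slot");go(pt,.1,[(428,135),(472,133),(476,203),(432,206)],200,180,5)
go(ps,.1,[(247,221),(288,192),(314,210),(273,240)],270,160,4)
print("sheet");go(pt,.006,[(40,258),(211,215),(250,383),(78,431)],200,180,5)
E
```

```text
bolt top
[419. 328. 116.] sides [26.6 42.  26.5 42.7] dirs [-95.4 170.7  86.   -9.1]
[418.1 327.  116. ] sides [39.  23.5 36.9 22.2] dirs [169.6  76.2 -12.3 -98.7]
gate
[526.9  91.9 100. ] sides [117.9 116.6 117.2 118.4] dirs [ -85.  -174.6   95.9    5.8]
[526.5  91.2 100. ] sides [115.  120.4 113.5 117.5] dirs [-174.2   94.9    4.4  -84.4]
slot
[527.4  93.3 100. ] sides [29.9 47.6 29.8 48.2] dirs [ -87.  -176.1   94.2    3.9]
[527.6  91.9 100. ] sides [41.2 24.6 41.6 24.9] dirs [-176.8   96.4    3.6  -84.4]
sheet
[420.6 319.1   6. ] sides [126.4 124.4 127.1 127.2] dirs [ -75.5 -165.7  105.8   14. ]
```

```bash
python3 -m jog '[{"rotation":[0,0,4],"travel":[43,-41,5],"jaw":1},{"rotation":[0,0,4],"travel":[43,-41,5],"jaw":1},{"rotation":[0,0,4],"travel":[43,-41,5],"jaw":1},{"rotation":[0,0,4],"travel":[43,-41,5],"jaw":1},{"rotation":[0,0,0],"travel":[0,0,0],"jaw":1},{"rotation":[0,0,0],"travel":[0,0,0],"jaw":1}]' 60
python3 - <<'E'
from workcell import bot
import cv2,pickle
o=bot.get_obs(); print(o["ee_pos"],o["tcp_rot"],o["time"])
P=bot.camera_params("wrist");im=bot.camera("wrist");cv2.imwrite("pics/w1.png",im[:,:,::-1]);pickle.dump(P,open("w1.pkl","wb"))
E
```

```text
time: 1.75
ee_pos: [0.418, 0.3279, 0.2279]
tcp_rot: [-90.0, -0.0, 79.4]
wrist_force: [0.3, 1.5, -0.1]
opening: 0.0859
[0.41795864 0.3279275  0.22792394] [-8.99826389e+01 -4.74860862e-03  7.93525909e+01] 1.75
```

View pics/w1.png

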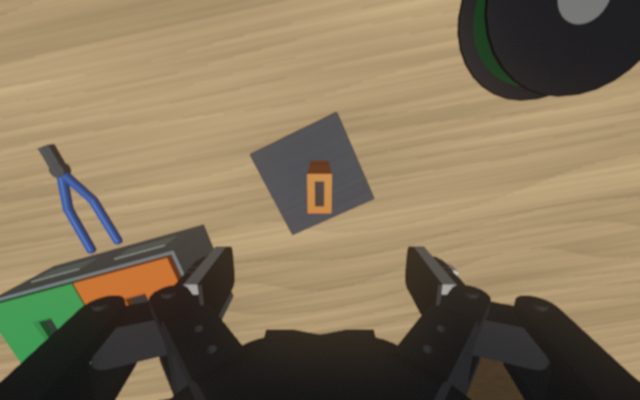

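```bash
python3 - <<'E'
import pickle,cv2
from h import *
P=pickle.load(open("w1.pkl","rb"))
im=cv2.imread("pics/w1.png");hsv=cv2.cvtColor(im,cv2.COLOR_BGR2HSV)[150:225,295:345]
m=((hsv[...,0]<20)&(hsv[...,1]>90)&(hsv[...,2]>150)).astype(np.uint8)
c,_=cv2.findContours(m,cv2.RETR_EXTERNAL,cv2.CHAIN_APPROX_NONE);c=max(c,key=cv2.contourArea)
b=cv2.boxPoints(cv2.minAreaRect(c))+[295,150];print(b)
w=np.array([ray(P,u,v,.116) for u,v in b]);print(w.mean(0));d=np.roll(w,-1,0)-w
print(np.linalg.norm(d,axis=1),np.degrees(np.arctan2(d[:,1],d[:,0])))
c=cv2.resize(im[145:235,280:360],None,fx=6,fy=6,interpolation=cv2.INTER_CUBIC);cv2.imwrite("pics/w1z.png",c)
E
```

```text
[[307. 174.]
 [331. 174.]
 [331. 213.]
 [307. 213.]]
[0.41910005 0.32673096 0.116     ]
[0.02347686 0.04000285 0.02436403 0.03999958] [  79.30090889  -10.0764833  -100.70723614  168.65275169]
```

View pics/w1z.png

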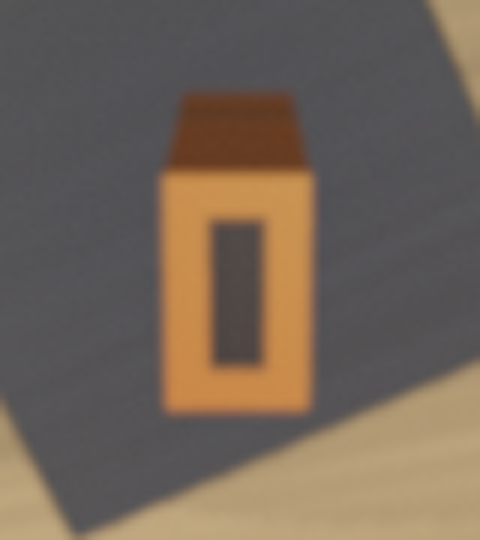

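```bash
python3 -m jog '[{"rotation":[0,0,0],"travel":[1,-1,-30],"jaw":1},{"rotation":[0,0,0],"travel":[0,0,-40],"jaw":1},{"rotation":[0,0,0],"travel":[0,0,-40],"jaw":1},{"rotation":[0,0,0],"travel":[0,0,-25],"jaw":1},{"rotation":[0,0,0],"travel":[0,0,-11],"jaw":1},{"rotation":[0,0,0],"travel":[0,0,0],"jaw":1}]' 60
python3 -m jog '[{"rotation":[0,0,0],"travel":[0,0,0],"jaw":-0.3},{"rotation":[0,0,0],"travel":[0,0,0],"jaw":-1},{"rotation":[0,0,0],"travel":[0,0,0],"jaw":-1},{"rotation":[0,0,0],"travel":[0,0,0],"jaw":-1},{"rotation":[0,0,0],"travel":[0,0,0],"jaw":-1},{"rotation":[0,0,0],"travel":[0,0,0],"jaw":-1},{"rotation":[0,0,0],"travel":[0,0,0],"jaw":-1}]' 60
```

```text
time: 2.55
ee_pos: [0.4184, 0.3275, 0.0819]
tcp_rot: [-90.0, 0.0, 79.5]
wrist_force: [-0.8, 0.7, -0.8]
opening: 0.0855
time: 3.42
ee_pos: [0.4194, 0.3271, 0.0827]
tcp_rot: [-90.1, -0.1, 79.4]
wrist_force: [-0.6, 0.4, 5.7]
opening: 0.0222
```

```bash
python3 -m jog '[{"rotation":[0,0,0],"travel":[0,0,10],"jaw":-1},{"rotation":[0,0,0],"travel":[0,0,25],"jaw":-1},{"rotation":[0,0,0],"travel":[0,0,35],"jaw":-1},{"rotation":[0,0,0],"travel":[0,0,35],"jaw":-1},{"rotation":[0,0,0],"travel":[0,0,20],"jaw":-1},{"rotation":[0,0,0],"travel":[0,0,10],"jaw":-1},{"rotation":[0,0,0],"travel":[0,0,0],"jaw":-1}]'
python3 - <<'E'
from workcell import bot
import cv2,pickle
o=bot.get_obs(); print(o["ee_pos"],o["tcp_rot"],o["time"])
for c in ["wrist","scene"]:
    P=bot.camera_params(c);im=bot.camera(c);cv2.imwrite(f"pics/{c}2.png",im[:,:,::-1]);pickle.dump(P,open(f"{c}2.pkl","wb"))
cv2.imwrite("pics/scene2z.png",cv2.resize(im[130:280,360:520,::-1],None,fx=5,fy=4*1.0,interpolation=cv2.INTER_CUBIC)[:600,:800])
E
```

```text
time: 4.3
ee_pos: [0.4191, 0.327, 0.2171]
tcp_rot: [-90.0, -0.0, 79.4]
wrist_force: [-0.5, -0.1, -1.3]
opening: 0.0224
[0.41911116 0.32696163 0.21714913] [-9.00085768e+01 -1.04791047e-02  7.94271598e+01] 4.3
```

View pics/wrist2.png

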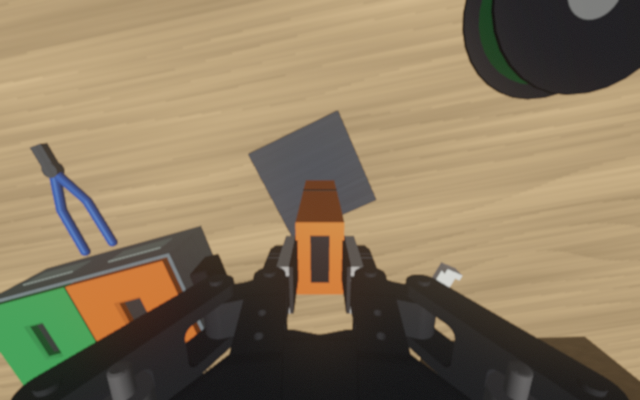

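View pics/scene2.png

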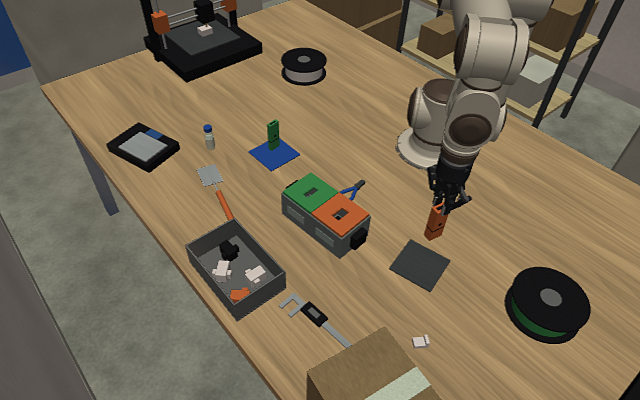

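```bash
cat > ov.py <<'E'
import cv2,sys
from h import *
from scipy.spatial.transform import Rotation as Rn
def box(c,yaw,z0,tx=0,ty=0):
    R=(Rn.from_euler('z',yaw,degrees=True)*Rn.from_euler('xy',[tx,ty],degrees=True)).as_matrix()
    L=[]
    for z,i in [(0,1.5),(3,1.5),(3,0),(40,0),(110,0)]:
        L.append(np.array([[sx*(20-i),sy*(12-i),z] for sx,sy in[(-1,-1),(1,-1),(1,1),(-1,1)]])/1000@R.T+[c[0],c[1],z0])
    return L
def draw(im,P,L,s,ox,oy,col):
    for l in L:
        p=((proj(P,l)-[ox,oy]+.5)*s-.5)
        cv2.polylines(im,[np.int32(np.round(p*16))],True,col,1,cv2.LINE_AA,4)
E
python3 - <<'E'
import pickle
from ov import *
L=box([.4191,.3270],-10.5,.141)
for c,ox,oy,w,h,s in[("wrist",260,160,120,150,4),("scene",400,180,80,75,8)]:
    P=pickle.load(open(c+"2.pkl","rb"));im=cv2.imread(f"pics/{c}2.png")[oy:oy+h,ox:ox+w]
    im=cv2.resize(im,None,fx=s,fy=s,interpolation=cv2.INTER_CUBIC);draw(im,P,L,s,ox,oy,(255,255,0));cv2.imwrite(f"pics/{c}2ov.png",im)
E
```

```text
(no output)
```

View pics/wrist2ov.png

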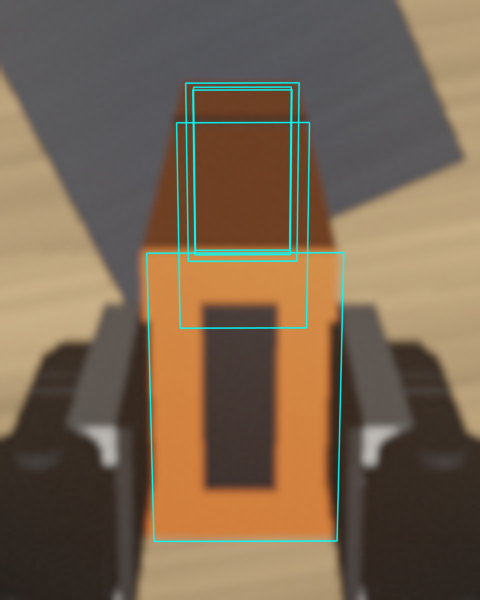

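View pics/scene2ov.png

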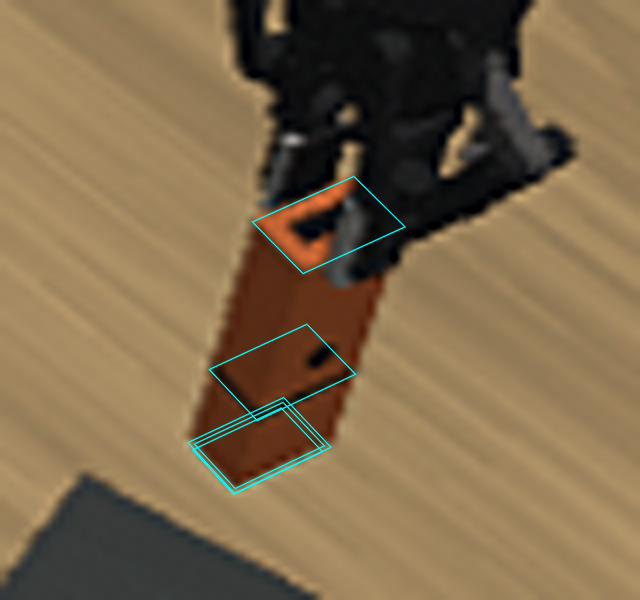

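```bash
python3 -m jog '[{"rotation":[0,0,2],"travel":[20,-20,5],"jaw":-1},{"rotation":[0,0,2.7],"travel":[35,-45,5],"jaw":-1},{"rotation":[0,0,3],"travel":[40,-50,0],"jaw":-1},{"rotation":[0,0,3],"travel":[40,-50,0],"jaw":-1},{"rotation":[0,0,3],"travel":[35,-45,0],"jaw":-1},{"rotation":[0,0,2],"travel":[21,-25,0],"jaw":-1},{"rotation":[0,0,0],"travel":[0,0,0],"jaw":-1},{"rotation":[0,0,0],"travel":[0,0,0],"jaw":-1}]'
python3 - <<'E'
from workcell import bot
import cv2,pickle
o=bot.get_obs(); print(o["ee_pos"],o["tcp_rot"],o["time"])
for c in ["wrist"]:
    P=bot.camera_params(c);im=bot.camera(c);cv2.imwrite(f"pics/{c}3.png",im[:,:,::-1]);pickle.dump(P,open(f"{c}3.pkl","wb"))
E
```

```text
time: 5.4
ee_pos: [0.6076, 0.0946, 0.2262]
tcp_rot: [-89.9, -0.0, 95.1]
wrist_force: [0.2, 0.6, -1.0]
opening: 0.0224
[0.60760493 0.09460101 0.22617482] [-8.99137349e+01 -8.40298304e-03  9.50991623e+01] 5.4
```

View pics/wrist3.png

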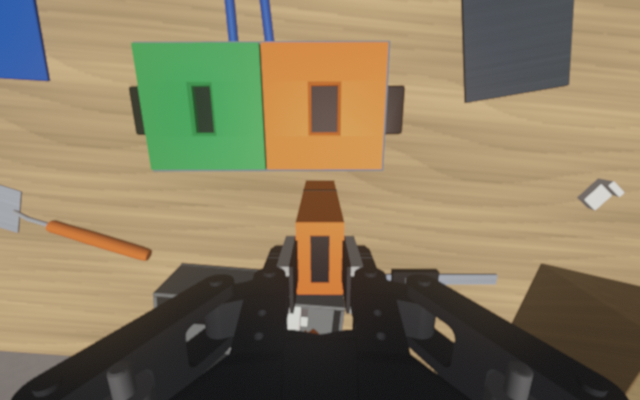

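Excellent view: orange gate spans about (262,41)–(390,170), slot centre near (324,108), the bolt held straight at (320,257). Measure the gate and slot.

```bash
python3 - <<'E'
import pickle
from ov import *
P=pickle.load(open("wrist3.pkl","rb"));im=cv2.imread("pics/wrist3.png")
hsv=cv2.cvtColor(im,cv2.COLOR_BGR2HSV)[30:180,240:410]
m=((hsv[...,0]<16)&(hsv[...,1]>140)&(hsv[...,2]>90)).astype(np.uint8)
cs,hi=cv2.findContours(m,cv2.RETR_CCOMP,cv2.CHAIN_APPROX_NONE)
for i,c in enumerate(cs):
    if cv2.contourArea(c)<200: continue
    b=cv2.approxPolyDP(cv2.convexHull(c),6,True)[:,0]+[240,30]
    b2=cv2.boxPoints(cv2.minAreaRect(c))+[240,30]
    for q in(b,b2):
        w=np.array([ray(P,u,v,.1) for u,v in q]);d=np.roll(w,-1,0)-w
        print(np.round(q,1).tolist(),np.round(w.mean(0)*1000,1),np.round(np.linalg.norm(d,axis=1)*1000,1),np.round(np.degrees(np.arctan2(d[:,1],d[:,0])),1))
# gradient-based edges per side: fitted lines of gate outline
z=cv2.resize(im[30:310,240:410],None,fx=3,fy=3,interpolation=cv2.INTER_CUBIC)[:600]
# current held bolt
draw(z,P,box([.6076,.0946],5.1,.150),3,240,30,(255,255,0))
cv2.imwrite("pics/w3z.png",z)
def rect(c,yaw,a,b,zz):
    R=Rn.from_euler('z',yaw,degrees=True).as_matrix()
    return np.array([[sx*a/2,sy*b/2,0] for sx,sy in[(-1,-1),(1,-1),(1,1),(-1,1)]])/1000@R.T+[c[0],c[1],zz]
z=cv2.resize(im[30:180,245:400],None,fx=4,fy=4,interpolation=cv2.INTER_CUBIC)
c=[.5268,.092]
draw(z,P,[rect(c,5.2,117,117,.1),rect(c,5.2,50,32,.1),rect(c,5.2,44,26,.097)],4,245,30,(255,255,0));cv2.imwrite("pics/w3g.png",z)
E
```

```text
[[387, 44], [384, 97], [339, 135], [311, 136], [264, 109], [262, 43]] [514.9  90.7 100. ] [ 45.8  55.5  27.8  52.1  57.6 114.7] [   5.   -45.1  -82.9 -114.3 -176.    94.7]
[[260.0, 43.0], [387.0, 43.0], [387.0, 136.0], [260.0, 136.0]] [511.5  89.5 100. ] [116.4  83.4 126.2  83.3] [  95.1    8.6  -84.9 -178.1]
[[312, 85], [337, 86], [336, 132], [311, 131]] [527.4  91.4 100. ] [23.8 42.5 24.8 42.5] [  92.9    4.7  -87.2 -176.7]
[[310.0, 132.0], [310.0, 85.0], [337.0, 85.0], [337.0, 132.0]] [527.4  90.9 100. ] [43.4 25.6 43.4 26.7] [-175.4   95.1    6.   -84.9]
```

View pics/w3g.png

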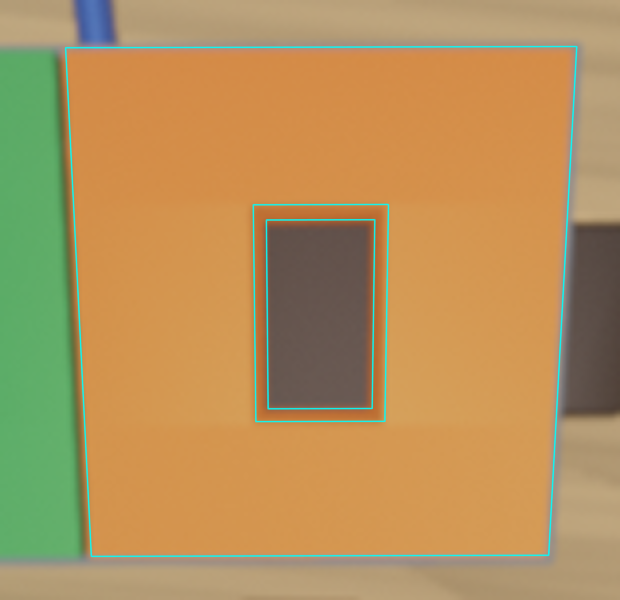

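View pics/w3z.png

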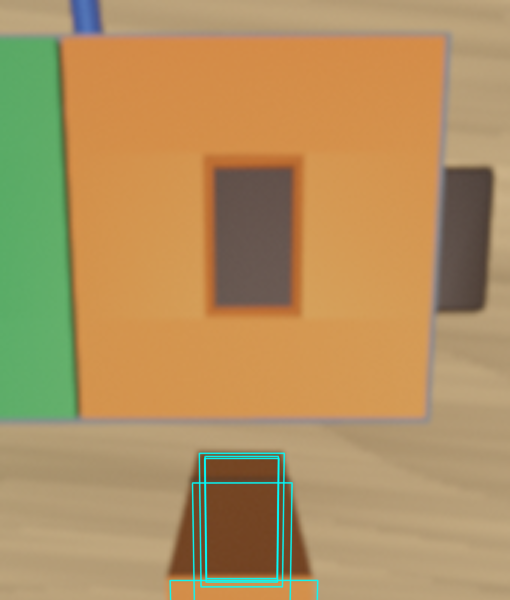

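```bash
python3 -m jog '[{"rotation":[0,0,0],"travel":[-20,-1,-5],"jaw":-1},{"rotation":[0,0,0],"travel":[-30,-1,-10],"jaw":-1},{"rotation":[0,0,0],"travel":[-22,-0.5,-9],"jaw":-1},{"rotation":[0,0,0],"travel":[-8,0,0],"jaw":-1},{"rotation":[0,0,0],"travel":[0,0,0],"jaw":-1},{"rotation":[0,0,0],"travel":[0,0,0],"jaw":-1},{"rotation":[0,0,0],"travel":[0,0,0],"jaw":-1}]'
python3 - <<'E'
from workcell import bot
import cv2,pickle
o=bot.get_obs(); print(o["ee_pos"],o["tcp_rot"],o["time"])
E
```

```text
time: 6.32
ee_pos: [0.5287, 0.0919, 0.2029]
tcp_rot: [-90.0, -0.0, 95.1]
wrist_force: [0.6, -0.2, -2.1]
opening: 0.0224
[0.5286843  0.09187307 0.20293252] [-9.00017756e+01 -6.46524643e-04  9.51221303e+01] 6.325
```

```bash
python3 -m jog '[{"rotation":[0,0,0],"travel":[-1.5,0.2,-8],"jaw":-1},{"rotation":[0,0,0],"travel":[0,0,-10],"jaw":-1},{"rotation":[0,0,0],"travel":[0,0,0],"jaw":-1},{"rotation":[0,0,0],"travel":[0,0,0],"jaw":-1}]'
python3 - <<'E'
from workcell import bot
import pickle
from ov import *
o=bot.get_obs(); e=o["ee_pos"];print(e,o["tcp_rot"],o["time"],o["wrist_force"])
def rect(c,yaw,a,b,zz):
    R=Rn.from_euler('z',yaw,degrees=True).as_matrix()
    return np.array([[sx*a/2,sy*b/2,0] for sx,sy in[(-1,-1),(1,-1),(1,1),(-1,1)]])/1000@R.T+[c[0],c[1],zz]
for c,ox,oy,w,h,s in[("wrist",220,130,200,150,4),("scene",285,140,100,75,8)]:
    P=bot.camera_params(c);im=bot.camera(c)[oy:oy+h,ox:ox+w,::-1]
    z=cv2.resize(im,None,fx=s,fy=s,interpolation=cv2.INTER_CUBIC)
    draw(z,P,box([e[0],e[1]],5.1,e[2]-.0762),s,ox,oy,(255,255,0))
    draw(z,P,[rect([.527,.0917],5.2,50,32,.1)],s,ox,oy,(0,255,0))
    cv2.imwrite(f"pics/{c}4.png",z)
E
```

```text
time: 6.82
ee_pos: [0.5266, 0.092, 0.1849]
tcp_rot: [-90.0, 0.0, 95.1]
wrist_force: [-0.8, 0.2, -1.6]
opening: 0.0221
[0.52657469 0.09195275 0.18494845] [-8.99925006e+01  7.99263217e-04  9.51235419e+01] 6.825 [-0.7824917   0.15470995 -1.64078988]
```

View pics/wrist4.png

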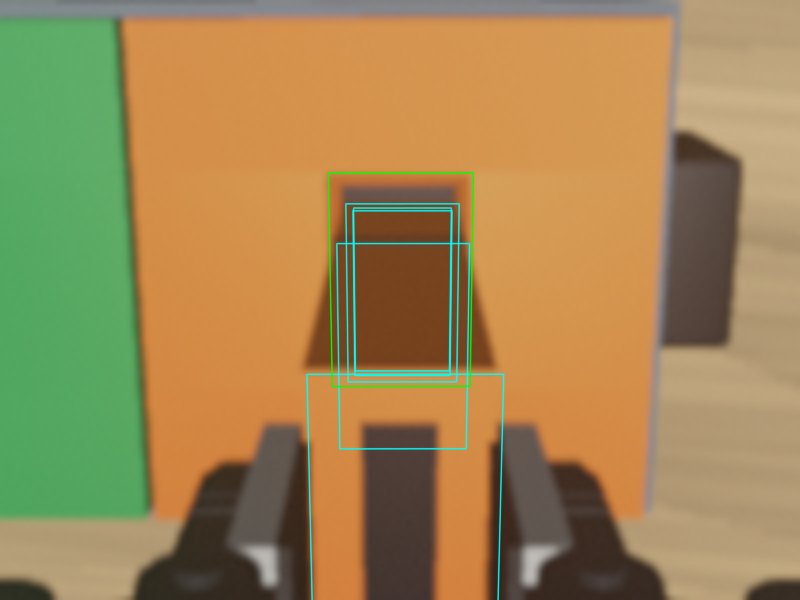

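View pics/scene4.png

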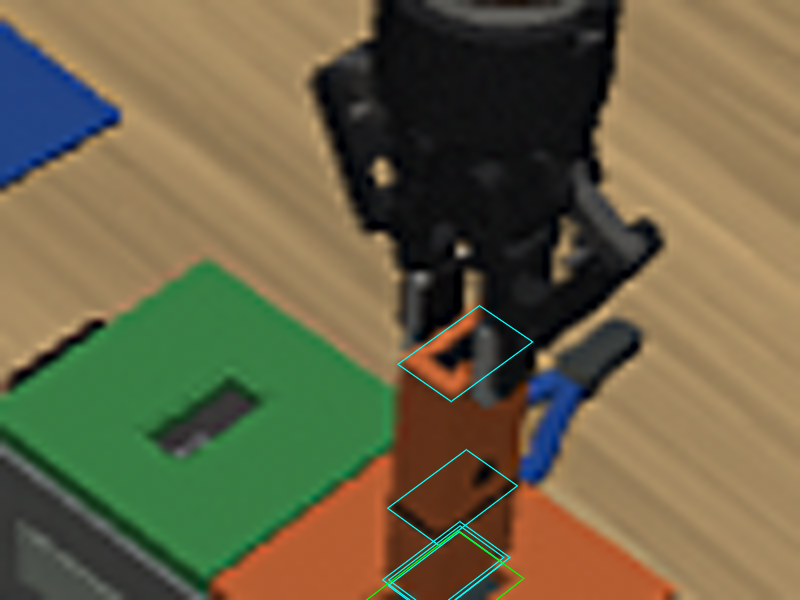

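```bash
python3 -m jog '[{"rotation":[0,0,0],"travel":[0.5,0.4,-4],"jaw":-1},{"rotation":[0,0,0],"travel":[0,0,-3],"jaw":-1},{"rotation":[0,0,0],"travel":[0,0,-3],"jaw":-1},{"rotation":[0,0,0],"travel":[0,0,-2],"jaw":-1},{"rotation":[0,0,0],"travel":[0,0,0],"jaw":-1}]'
python3 -m jog '[{"rotation":[0,0,0],"travel":[0,0,-2],"jaw":-1},{"rotation":[0,0,0],"travel":[0,0,-2],"jaw":-1},{"rotation":[0,0,0],"travel":[0,0,0],"jaw":-1}]'
```

```text
time: 7.55
ee_pos: [0.527, 0.0924, 0.1728]
tcp_rot: [-90.0, 0.0, 95.1]
wrist_force: [0.0, -0.6, -1.6]
opening: 0.0222
time: 7.92
ee_pos: [0.5271, 0.0924, 0.1688]
tcp_rot: [-90.0, 0.0, 95.1]
wrist_force: [0.4, -0.5, -1.2]
opening: 0.0222
```

```bash
python3 -m jog '[{"rotation":[0,0,0],"travel":[0,0,-3],"jaw":-1},{"rotation":[0,0,0],"travel":[0,0,-3],"jaw":-1},{"rotation":[0,0,0],"travel":[0,0,0],"jaw":-1},{"rotation":[0,0,0],"travel":[0,0,0],"jaw":-1}]'
```

```text
time: 8.43
ee_pos: [0.5271, 0.0924, 0.163]
tcp_rot: [-90.0, -0.0, 95.1]
wrist_force: [-1.1, 0.5, -2.1]
opening: 0.0224
```

```bash
python3 -m jog '[{"rotation":[0,0,0],"travel":[0,0,-5],"jaw":-1},{"rotation":[0,0,0],"travel":[0,0,-6],"jaw":-1},{"rotation":[0,0,0],"travel":[0,0,-6],"jaw":-1},{"rotation":[0,0,0],"travel":[0,0,-6],"jaw":-1},{"rotation":[0,0,0],"travel":[0,0,-3],"jaw":-1},{"rotation":[0,0,0],"travel":[0,0,0],"jaw":-1},{"rotation":[0,0,0],"travel":[0,0,0],"jaw":-1},{"rotation":[0,0,0],"travel":[0,0,0],"jaw":-1}]'
python3 - <<'E'
from workcell import bot
import pickle
from ov import *
o=bot.get_obs(); e=o["ee_pos"];print(e,o["tcp_rot"],o["time"],o["wrist_force"])
for c,ox,oy,w,h,s in[("wrist",220,130,200,150,4),("scene",285,140,100,75,8)]:
    P=bot.camera_params(c);im=bot.camera(c)[oy:oy+h,ox:ox+w,::-1]
    z=cv2.resize(im,None,fx=s,fy=s,interpolation=cv2.INTER_CUBIC)
    cv2.imwrite(f"pics/{c}5.png",z)
E
```

```text
time: 9.43
ee_pos: [0.5273, 0.0924, 0.1373]
tcp_rot: [-90.0, -0.0, 95.1]
wrist_force: [-0.6, 0.7, -0.5]
opening: 0.0223
[0.52726993 0.09240801 0.13725391] [-9.00263977e+01 -1.39070113e-03  9.51298181e+01] 9.425 [-0.59499693  0.71356537 -0.45535685]
```

View pics/wrist5.png

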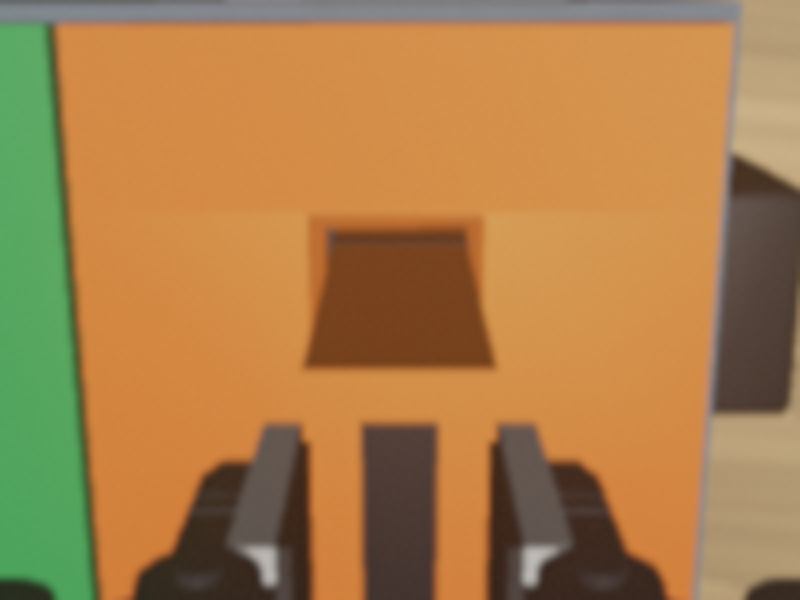

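View pics/scene5.png

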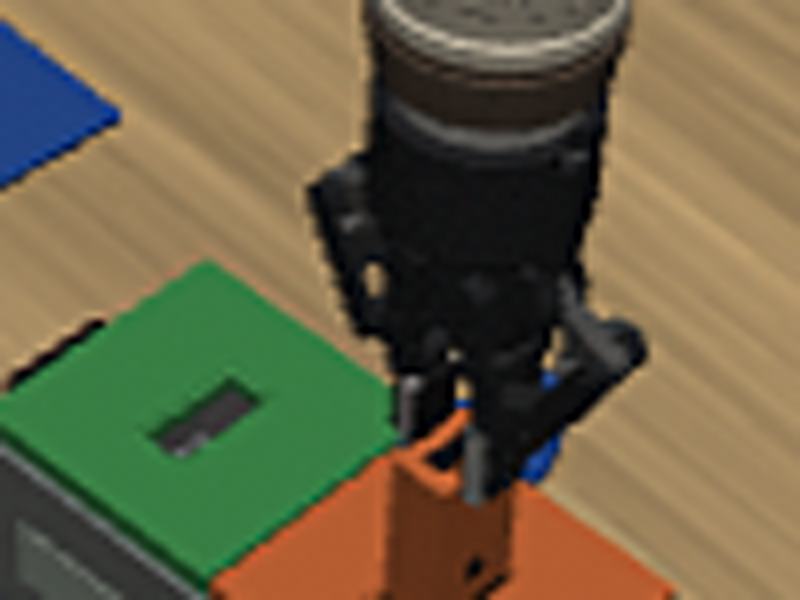

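```bash
python3 -m jog '[{"rotation":[0,0,0],"travel":[0,0,-1],"jaw":-1},{"rotation":[0,0,0],"travel":[0,0,0],"jaw":-1},{"rotation":[0,0,0],"travel":[0,0,0],"jaw":-1},{"rotation":[0,0,0],"travel":[0,0,0],"jaw":-1}]'
python3 - <<'E'
from workcell import bot
import cv2
c=bot.camera("scene")
cv2.imwrite("pics/scene6.png",cv2.resize(c[175:250,300:400,::-1],None,fx=8,fy=8,interpolation=cv2.INTER_CUBIC))
cv2.imwrite("pics/scene6f.png",c[:,:,::-1])
E
```

```text
time: 10.02
ee_pos: [0.5271, 0.0924, 0.136]
tcp_rot: [-90.0, -0.0, 95.1]
wrist_force: [-0.0, -0.6, -2.0]
opening: 0.0222
```

View pics/scene6.png

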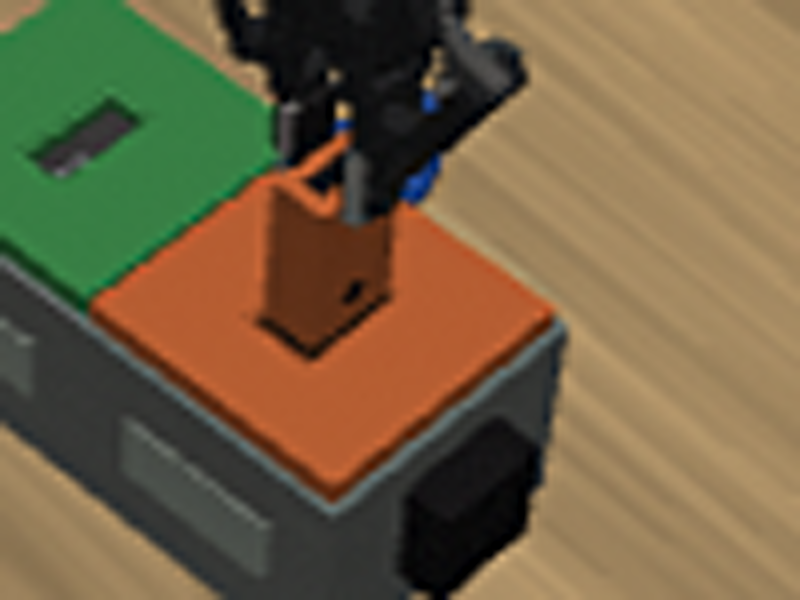

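View pics/scene6f.png

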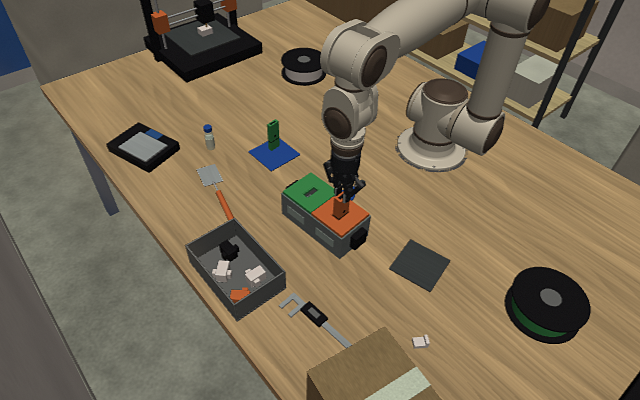

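```bash
python3 - <<'E'
from workcell import bot
o=bot.get_obs();print(o["ee_pos"],o["wrist_force"],o["opening"],abs(o["qd"]).max());print(bot.job_done())
E
```

```text
[0.52713796 0.09239769 0.13602308] [-0.10561324  0.3518996  -1.24419382] 0.022009977981928802 0.0920326642131127
the job is handed in; nothing more can be done
None
```

I picked up the orange bolt, which was the one standing on the dark print sheet, and passed its lower end through the orange slot. I handed the job in at about 10 s with the gripper still holding it there; `job_done()` gave no verdict.

**Last checks:**
- **Position:** the TCP was at (0.527, 0.092, 0.136) m, against a slot centre measured at about (0.527, 0.092) m.
- **Depth:** the TCP height puts the underside about 40 mm below the gate's top face, clear of the chamber floor. In the scene picture the black line sits at the gate face.
- **Grip:** the opening held at about 22 mm, and the wrist camera showed no sign of slipping.
- **Contact and motion:** the wrist force stayed under about 2 N during the insertion, and the arm was practically still at the end.
- **The rest of the bench:** the green bolt still stands on the blue plate, and the other things look unmoved in the scene picture.

**What disagreed:**
- **Depth:** in the blurred scene picture, the distance from the dot to the dark line looked about 4 mm shorter than expected. If that is real, the bolt is about 4 mm too deep, still inside the ±12 mm limit.
- **Opening:** the reported 22 mm is a little less than the bolt's nominal 24 mm.

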